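# Bolt a bearing cap into the drill jig

### The job

Push the bright steel bearing cap along the blue drill jig's nest until it is fully home against the back stop, then slide the jig's bolt by its red knob all the way into its keeper so that the cap is locked in for drilling. Leave the other things on the bench where they are.

Things in the scene. Friction and masses are not known exactly. Their poses are not given: they have to be found in the camera images.
- jig: Blue drill jig, fixed. Origin: on the bench under the back stop's face, on the nest's centre line; x = direction the cap is pushed (roughly world -y, within 0.3 rad), z up. In mm from here: base plate x -200..60, y -210..90, top z 16. Back stop face x 0, y -35..35, top z 42. Two side rails x -175..0, inner faces y +-23, 8 wide, top z 26; the cap slides on the plate between them.
- stop_face (a point): Centre of the back stop's face, 37 mm above the bench, which the cap's far end must meet. Axes as the jig's.
- frame_edge (a point): Middle of the front lower edge of the dark bush frame over the nest: jig x -112, y 0, z 98 mm. Frame: x -112..50, y -51..51, z 98..110, window x -62..-30, y -37..37, two rear posts. It overhangs the near end of the home cap by 22 mm: a vertical tool cannot push the cap home, one leaning back to jig -x by 30 to 45 degrees passes under the edge.
- keeper (a point): Mouth of the keeper, the steel strap beyond the nest that takes the bolt: jig x -100, y 32, z 40 mm. Keeper y 32..52; two like straps guide the bolt at y -52..-40 and y -200..-188; all cover x -116..-84, top z 51.
- bolt (a joint): Slide of the bolt, a 12 mm steel rod along jig y at x -100, z 40 mm; value in m towards jig +y: 0 fully drawn (tip at y -36 mm), 0.080 fully in the keeper (tip y +44, end of travel). Starts at 0 to 0.010. Stays where left; about 2.5 N of friction. When shot it crosses the nest 4 mm in front of the home cap; a cap not home blocks it.
- bolt_knob (a point): Middle of the bolt's red knob: upright cylinder 20 mm in diameter, z 60 to 90 mm above the bench (this point: 75), on a thin stem; at jig x -100, y -170 mm + bolt travel (so -90 when fully shot). Moves with the bolt; free above and on all sides.
- cap: Bright steel bearing cap, loose, 0.35 to 0.65 kg: 90 mm long (x), 40 wide (y), 42 high, bore arch across its underside, two dark holes in its top. Origin: centre of its underside. Starts on the plate (z 16) between the rails, along the nest, 40 to 75 mm short of the stop. Home: its centre at jig x -45, its near end, a flat face 40 wide, z 16 to 58, at x -90.
- spare_cap: Bystander: dark steel bearing cap of the same 90 x 40 x 42 mm, loose on the bench beyond the jig. Origin: centre of its underside.
- bush: Bystander: small brass bush, 24 mm in diameter, 18 high, standing on the jig's base plate near the corner by the knob. Origin: centre of its underside.
- piston: Bystander: grey metal piston with black grooves, 92 mm in diameter, 72 high. Origin: centre of its underside.
- screwdriver: Bystander: screwdriver with blue handle lying on the bench on the right.
- oil_can: Bystander: yellow can, 64 mm in diameter, 150 high, on the right. Origin: centre of its underside.
- parts_box: Bystander: blue box 70 x 90 x 110 mm high, on the left. Origin: centre of its underside.
- wrench: Bystander: steel wrench lying on the bench on the right.

How it is judged:
By the outcome, as a careful person would: the job done as asked, in the order asked, and still so for the second after the job is handed in, with the robot touching nothing.
It also fails if it takes over 45 s, if anything falls off the work surface, if the arm or the gripper's body presses on something with over 40 N, if the wrist force passes 120 N, or if a joint passes its speed limit or range.

### The arm

A 6-joint arm with a two-finger parallel gripper is mounted at the origin on the work surface. World frame = base frame: x ahead of the robot, y to its left, z up, the work surface at z = 0. Lengths are in m, angles in rad, forces in N, time in s.
With the tool pointing down it reaches from about 0.275 to 0.825 m from the base axis. Payload 4.9 kg.
Tool frame: the origin (TCP) lies midway between the tips of the shut fingers; the grasp point (between the pads) lies 19 mm behind it (bot.grip_depth is the distance from the TCP to the grasp point, in m); z points along the fingers, y is the line along which they close (so a half turn about z gives the same grasp; the last joint's range is limited). The gripper opens to 85 mm and grips with 20 to 120 N. Pads are 22 mm wide; open, the fingers measure 114 mm over their backs; the gripper's body (76 mm by 85 mm) begins 54 mm behind the grasp point. The pads swing forward as they close: fully open they stand 13 mm farther back than shut.
Start: joints at [-1.303, 0.326, -0.193, 1.052, 0, 1.437], TCP at [0.215, -0.506, 0.231] pointing down, gripper open.
Joint ranges: [-2.65, 2.65], [-0.97, 1.79], [-1.3, 1.35], [-1.93, 2.1], [-1.47, 1.37], [-3.14, 3.14]. Speed limits (rad/s): [2.57, 2.57, 3.14, 3.14, 3.14, 3.14].

### API

Orientations are given as a unit quaternion [w, x, y, z].
In Python, from cell import bot gives the robot as it stands. Calls block until the motion is done:
- bot.move_pose(position, orientation): joint-space move of the TCP to a pose.
- bot.move_linear(position, speed=0.15, rotation=None, until_force=None): straight line of the TCP; rotation=None keeps the orientation; speed is the mean speed in m/s. With until_force (N) it stops when the force on the tool has changed by that much, and returns True; else False.
- bot.goto_joints(angles): joint-space move.
- bot.set_gripper(opening, grasp_force=None): opening from 0.0 (shut) to 1.0 (fully open); grasp_force is the grip in N (None keeps the last); returns when the fingers have stopped.
- bot.wait(seconds).
- bot.solve_ik(position, orientation): joint angles nearest the present ones, or None.
- bot.camera(name): name is "scene" or "top" or "wrist"; returns the picture (420x560x3 uint8, red, green, blue); there is no depth.
- bot.calibration(name): a dict with "mtx" (3x3 intrinsics, pixels), "k1" (the pictures are not rectified: a ray, as slopes to the right and down, at radius r is drawn at 1 + k1 r^2 times it, then the intrinsics apply), "extrinsics" (4x4, takes a point from world to camera coordinates); the wrist camera has in their place "hand_eye" (4x4, takes a point from camera to tool coordinates, whose origin is the TCP and whose axes are the flange's). Camera axes: x right, y down, z forward; pixel columns grow to the right and rows downward; lengths in m; the calibration is good to about 2 mm. A picture is of the moment at which its call begins: read the wrist's pose just before it. calibration takes no time and is no camera call.
A pose or a line that the arm cannot do raises bot.PlanningError and nothing moves.
- bot.close_job(): hands the job in; it is judged then, once.
Trained networks look in the newest picture that a camera, given by its name, has taken for a name from the list of things; names that differ only in an ending like _2 or _b are one class to them, and where a whole thing is asked for, a point or a joint stands for the part that bears it (a point fixed in the world has none). Each returns a list of dicts, best first, with "confidence" (0 to 1); they miss things now and then, are a little off and sometimes report something else, mostly with a low value. They report only what shows in the picture. A call takes as long as a camera call.
- bot.search_frame(camera, thing): "bbox" ([left, top, width, height] in pixels, round what is visible of it).
Readings, each from a call of its own:
- bot.read_clock(): time.
- bot.read_joint_positions(): joint angles.
- bot.read_joint_vel(): joint speeds.
- bot.read_joint_efforts(): joint torques, N m.
- bot.read_position(): TCP position.
- bot.read_tool_rot(): TCP orientation.
- bot.read_ft_force(): force on the tool from outside, world axes, zero at the start.
- bot.read_moment(): the same for the moment, N m.
- bot.read_gripper_width(): opening from 0.0 (shut) to 1.0 (fully open).
- bot.read_finger_force(): force on a finger pad.
Only numpy, scipy, OpenCV 4.12 (cv2) and the standard library are available. Lean on these libraries where they do the work, as an engineer would, in place of code of your own. Each camera call takes 0.05 s, during which the arm holds its last target. There are 200 camera calls.

## Working session

There is one attempt and no reset: what is moved stays moved. The work goes in short steps, each a Python script; the robot and the scene stay as the last script left them, time stands still between calls to the robot, and variables do not carry over. Pictures are saved under pics/ and viewed, at most 10 in all, crops included, and the job is handed in when it is done.

```bash
mkdir -p pics; ls; python3 - <<'E'
from cell import bot
import cv2,numpy as np
for c in("scene","top"):
    im=bot.camera(c); cv2.imwrite(f"pics/{c}0.png",im[:,:,::-1])
    k=bot.calibration(c); print(c,np.round(k["mtx"],1).tolist(),k["k1"],np.round(k["extrinsics"],3).tolist())
    for t in("jig","cap","bolt_knob","bush","stop_face","keeper","frame_edge","bolt"):
        print(t,[(np.round(d["bbox"],0).tolist(),round(d["confidence"],2)) for d in bot.search_frame(c,t)[:2]])
print(bot.read_clock(),bot.read_tool_rot(),bot.calibration("wrist"))
E
```

```text
pics
scene [[442.8, 0.0, 281.7], [0.0, 442.8, 208.0], [0.0, 0.0, 1.0]] -0.056623622526703075 [[-0.419, 0.908, -0.015, 0.246], [0.537, 0.235, -0.81, -0.235], [-0.732, -0.348, -0.586, 1.704], [0.0, 0.0, 0.0, 1.0]]
jig [([239.0, 195.0, 112.0, 91.0], 0.59)]
cap [([283.0, 235.0, 36.0, 21.0], 0.67), ([125.0, 166.0, 36.0, 50.0], 0.46)]
bolt_knob [([310.0, 197.0, 15.0, 40.0], 0.47), ([239.0, 197.0, 114.0, 90.0], 0.16)]
bush [([238.0, 194.0, 116.0, 90.0], 0.33)]
stop_face [([238.0, 195.0, 117.0, 89.0], 0.65), ([432.0, 206.0, 51.0, 49.0], 0.57)]
keeper [([236.0, 195.0, 116.0, 87.0], 0.87)]
frame_edge [([239.0, 193.0, 114.0, 90.0], 0.59)]
bolt [([312.0, 194.0, 13.0, 34.0], 0.65)]
top [[381.5, 0.0, 282.0], [0.0, 381.5, 203.5], [0.0, 0.0, 1.0]] -0.029932905392670905 [[-0.087, -0.996, 0.005, 0.048], [-0.976, 0.085, -0.199, 0.585], [0.198, -0.022, -0.98, 0.993], [0.0, 0.0, 0.0, 1.0]]
jig [([209.0, 154.0, 114.0, 121.0], 0.73)]
cap [([236.0, 182.0, 35.0, 20.0], 0.51)]
bolt_knob [([249.0, 207.0, 21.0, 63.0], 0.61)]
bush [([231.0, 233.0, 4.0, 1.0], 0.49)]
stop_face [([210.0, 155.0, 112.0, 119.0], 0.75)]
keeper [([210.0, 154.0, 114.0, 119.0], 0.87)]
frame_edge [([209.0, 154.0, 111.0, 120.0], 0.66)]
bolt [([252.0, 209.0, 18.0, 61.0], 0.8)]
0.9 [ 6.36458303e-06  9.79885547e-01  1.99560303e-01 -3.18426130e-06] {'mtx': array([[319.58226916,   0.        , 275.52097386],
       [  0.        , 319.58226916, 209.1884677 ],
       [  0.        ,   0.        ,   1.        ]]), 'k1': 0.01662430551038754, 'hand_eye': array([[-4.33076109e-04, -9.63135688e-01, -2.69015722e-01,
         6.84014135e-02],
       [ 9.99999889e-01, -3.67904337e-04, -2.92675326e-04,
         3.98550994e-04],
       [ 1.82914001e-04, -2.69015819e-01,  9.63135741e-01,
        -1.41940989e-01],
       [ 0.00000000e+00,  0.00000000e+00,  0.00000000e+00,
         1.00000000e+00]])}
```

```bash
python3 - <<'E'
import cv2,numpy as np
a=cv2.imread("pics/top0.png");s=cv2.imread("pics/scene0.png")
cv2.imwrite("pics/topc.png",cv2.resize(a[145:285,195:335],None,fx=4.2,fy=4.2,interpolation=2))
cv2.imwrite("pics/full.png",np.vstack([a[:300],s[90:390]])[:600])
E
```

```text
(no output)
```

View pics/topc.png

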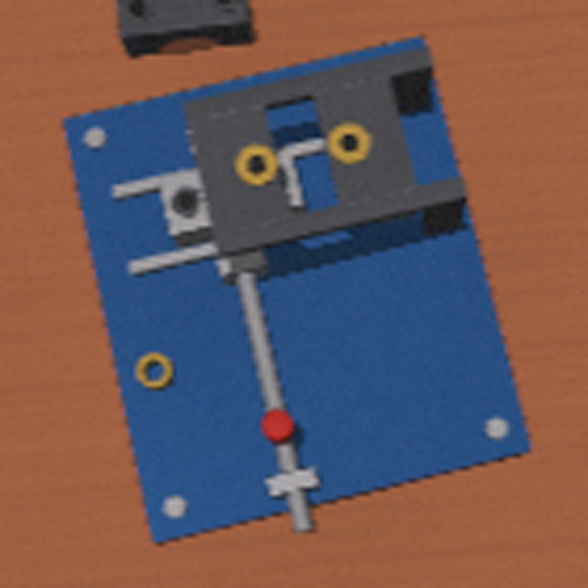

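View pics/full.png

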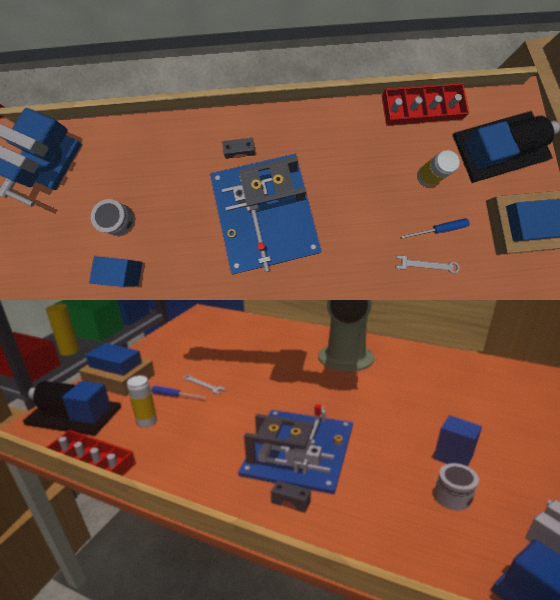

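The top crop shows the plate corners at crop px (63,118), (424,38), (530,452) and (153,543), the knob at (278,425), the cap partly under the frame at (188,205) and the bush at (155,370). The full views show clear space around the jig. Next I'll fit a rough jig pose and take wrist views.

```bash
cat > h.py <<'E'
import numpy as np,cv2
from scipy.spatial.transform import Rotation as R
from scipy.optimize import least_squares
def proj(P,E,k):
    p=np.c_[P,np.ones(len(P))]@E.T; s=p[:,:2]/p[:,2:3]; s=s*(1+k["k1"]*(s**2).sum(1)[:,None])
    return s*k["mtx"][0,0]+k["mtx"][:2,2]
def j2w(P,q): # q=(x,y,yaw) jig in world
    P=np.asarray(P,float)/1000; c,s=np.cos(q[2]),np.sin(q[2])
    return np.c_[q[0]+c*P[:,0]-s*P[:,1],q[1]+s*P[:,0]+c*P[:,1],P[:,2]]
def Q(zdir,ydir):
    z=np.array(zdir,float);z/=np.linalg.norm(z);y=np.array(ydir,float);y-=z*(y@z);y/=np.linalg.norm(y)
    x,yy,zz,w=R.from_matrix(np.c_[np.cross(y,z),y,z]).as_quat();return [w,x,yy,zz]
def wristE(pos,q,k):
    T=np.eye(4);T[:3,:3]=R.from_quat([q[1],q[2],q[3],q[0]]).as_matrix();T[:3,3]=pos
    return np.linalg.inv(T@k["hand_eye"])
CORN=[(-200,90,16),(60,90,16),(60,-210,16),(-200,-210,16)]
E
cat > s1.py <<'E'
from cell import bot
from h import *
import json
k=bot.calibration("top")
obs=np.array([(63,118),(424,38),(530,452),(153,543)])/4.2+[195,145]-.38
f=lambda q:(proj(j2w(CORN,q),k["extrinsics"],k)-obs).ravel()
r=least_squares(f,[.5,-.1,-1.5]);q=r.x;print("jig",q,"res",r.fun.round(2))
print("knob px",proj(j2w([(-100,-170,90)],q),k["extrinsics"],k),np.array([278,425])/4.2+[195,145])
X=np.array([np.cos(q[2]),np.sin(q[2]),0]);Y=np.array([-X[1],X[0],0])
# reachability of push poses
for a in (45,40,35):
  for s in (1,-1):
    o=Q(X*np.sin(np.radians(a))-[0,0,np.cos(np.radians(a))],s*Y)
    print(a,s,[(p,np.round(j,2).tolist() if (j:=bot.solve_ik(j2w([p],q)[0],o)) is not None else None) for p in((-230,0,120),(-190,0,38),(-98,0,38))])
for s in (1,-1):
    o=Q([0,0,-1],s*X); print("knob",s,[np.round(j,2).tolist() if (j:=bot.solve_ik(j2w([p],q)[0],o)) is not None else None for p in((-100,-170,56),(-100,-90,56))])
    for p in((-100,-60,330),(-160,-60,330)):
        j=bot.solve_ik(j2w([p],q)[0],o)
        if j is not None:
            kw=bot.calibration("wrist");print("look",s,p,proj(j2w(CORN+[(-100,0,40)],q),wristE(j2w([p],q)[0],o,kw),kw).round().tolist())
E
python3 s1.py
```

```text
jig [ 0.64585071 -0.0119161  -1.42421913] res [-0.26 -0.07  0.24 -0.6   0.57  0.21 -0.54  0.36]
knob px [[261.22366463 249.6582479 ]] [261.19047619 246.19047619]
45 1 [((-230, 0, 120), [0.53, 0.89, 0.25, 1.29, -0.71, 2.09]), ((-190, 0, 38), [0.48, 0.94, 0.12, 1.07, -0.73, 2.03]), ((-98, 0, 38), [0.35, 0.86, -0.05, 0.86, -0.76, 1.85])]
45 -1 [((-230, 0, 120), [0.53, 0.89, 0.25, 1.29, -0.71, -1.05]), ((-190, 0, 38), [0.48, 0.94, 0.12, 1.07, -0.73, -1.12]), ((-98, 0, 38), [0.35, 0.86, -0.05, 0.86, -0.76, -1.29])]
40 1 [((-230, 0, 120), [0.51, 0.84, 0.2, 1.22, -0.65, 2.03]), ((-190, 0, 38), [0.45, 0.89, 0.07, 1.0, -0.66, 1.96]), ((-98, 0, 38), [0.32, 0.82, -0.08, 0.82, -0.69, 1.8])]
40 -1 [((-230, 0, 120), [0.51, 0.84, 0.2, 1.22, -0.65, -1.11]), ((-190, 0, 38), [0.45, 0.89, 0.07, 1.0, -0.66, -1.18]), ((-98, 0, 38), [0.32, 0.82, -0.08, 0.82, -0.69, -1.34])]
35 1 [((-230, 0, 120), [0.48, 0.79, 0.15, 1.16, -0.57, 1.97]), ((-190, 0, 38), [0.42, 0.84, 0.02, 0.94, -0.58, 1.91]), ((-98, 0, 38), [0.29, 0.78, -0.11, 0.78, -0.6, 1.74])]
35 -1 [((-230, 0, 120), [0.48, 0.79, 0.15, 1.16, -0.57, -1.17]), ((-190, 0, 38), [0.42, 0.84, 0.02, 0.94, -0.58, -1.24]), ((-98, 0, 38), [0.29, 0.78, -0.11, 0.78, -0.6, -1.4])]
knob 1 [[-0.02, 0.38, -0.63, 0.55, 0.0, 2.97], [0.0, 0.5, -0.42, 0.65, 0.0, 3.0]]
look 1 (-100, -60, 330) [[198.0, 54.0], [399.0, 54.0], [378.0, 266.0], [211.0, 266.0], [275.0, 126.0]]
look 1 (-160, -60, 330) [[244.0, 54.0], [445.0, 54.0], [417.0, 266.0], [250.0, 266.0], [321.0, 126.0]]
knob -1 [[-0.02, 0.38, -0.63, 0.55, 0.0, -0.17], [0.0, 0.5, -0.42, 0.65, 0.0, -0.15]]
look -1 (-100, -60, 330) [[340.0, 266.0], [172.0, 266.0], [152.0, 54.0], [352.0, 54.0], [275.0, 214.0]]
look -1 (-160, -60, 330) [[301.0, 266.0], [134.0, 266.0], [105.0, 54.0], [306.0, 54.0], [233.0, 215.0]]
```

```bash
cat > s2.py <<'E'
from cell import bot
from h import *
import json
q=[.64585,-.01192,-1.42422]
X=np.array([np.cos(q[2]),np.sin(q[2]),0]);o=Q([0,0,-1],X)
L=[]
for i,p in enumerate([(-190,-110,270),(-70,-110,270)]):
    bot.move_pose(j2w([p],q)[0],o)
    pos=bot.read_position();rot=bot.read_tool_rot();im=bot.camera("wrist")
    cv2.imwrite(f"pics/w{i}.png",im[:,:,::-1]);L.append([list(pos),list(rot)])
    for t in("cap","bolt_knob","bush"):
        print(t,[(np.round(d["bbox"],0).tolist(),round(d["confidence"],2)) for d in bot.search_frame("wrist",t)[:2]])
    kw=bot.calibration("wrist")
    print(proj(j2w(CORN+[(-100,-162,90),(-112,-51,110),(-112,51,110)],q),wristE(pos,rot,kw),kw).round(1).tolist())
json.dump(L,open("L.json","w"));print(bot.read_clock())
E
python3 s2.py; python3 -c "
import cv2
for i in(0,1): cv2.imwrite(f'pics/wb{i}.png',cv2.resize(cv2.imread(f'pics/w{i}.png')[:,:],(800,600),interpolation=2))"
```

```text
cap [([317.0, 48.0, 44.0, 49.0], 0.95)]
bolt_knob [([339.0, 98.0, 26.0, 170.0], 0.84), ([281.0, 156.0, 19.0, 22.0], 0.17)]
bush [([280.0, 157.0, 18.0, 23.0], 0.64), ([0.0, 12.0, 58.0, 94.0], 0.3)]
[[265.6, -7.8], [509.6, -10.0], [463.7, 251.1], [267.7, 251.0], [359.2, 236.7], [360.1, 130.5], [369.2, 2.7]]
cap [([203.0, 51.0, 92.0, 45.0], 0.89), ([239.0, 128.0, 16.0, 143.0], 0.26)]
bolt_knob [([236.0, 126.0, 22.0, 143.0], 0.95)]
bush [([179.0, 156.0, 25.0, 22.0], 0.77)]
[[154.0, -8.3], [396.6, -8.4], [373.0, 251.0], [177.9, 251.1], [247.4, 236.7], [229.5, 130.6], [224.4, 3.1]]
10.0417
```

View pics/wb0.png

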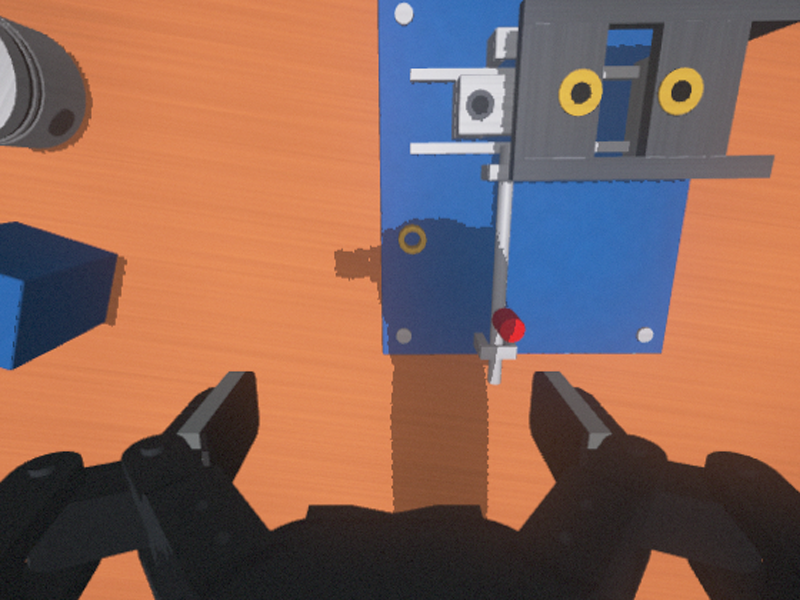

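View pics/wb1.png

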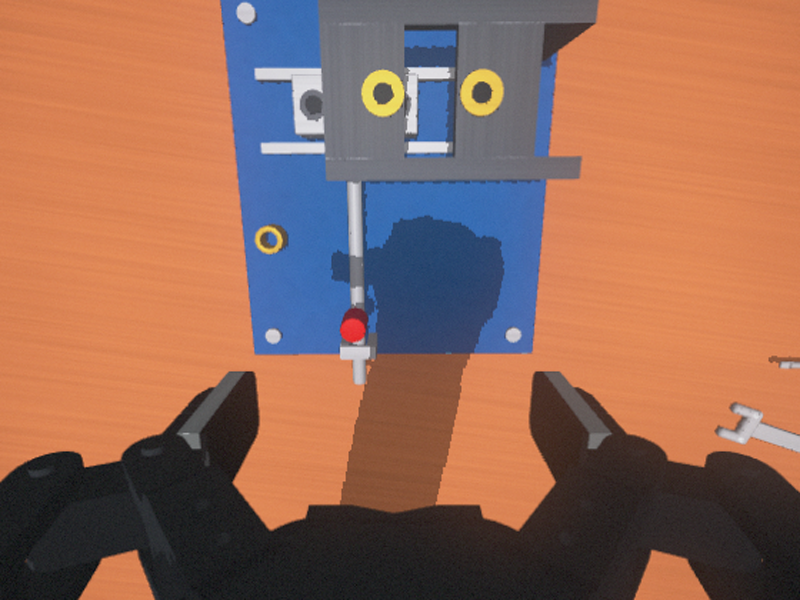

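Both wrist views match the model except for a uniform shift of about 4 px in rows. Near plate corners are at view px (383,353)/(663,353) and (255,353)/(534,353), knob top at (511,328) and (353,326), and the cap's near end at about (461,105) and (294,105). I'll fit everything jointly, then push.

```bash
cat > s3.py <<'E'
from cell import bot
from h import *
import json
L=json.load(open("L.json"));kt=bot.calibration("top");kw=bot.calibration("wrist")
V=[(kt["extrinsics"],kt,CORN,np.array([(63,118),(424,38),(530,452),(153,543)])/4.2+[194.6,144.6],2.5)]
for l,(a,b) in zip(L,[((383,353),(663,353)),((255,353),(534,353))]):
    V.append((wristE(*l,kw),kw,[CORN[3],CORN[2]],np.array([a,b])*.7,1.3))
KN=[(0,(261.2,246.2)),(1,(357.7,229.6)),(2,(247.1,228.2))]; CP=[(1,(322.7,73.5)),(2,(205.5,73.5))]
def f(v):
    q=v[:3];r=[]
    for E,k,P,o,w in V:r.append(((proj(j2w(P,q),E,k)-o)*w).ravel())
    for i,o in KN:r.append((proj(j2w([(-100,-170+v[3],v[5])],q),*V[i][:2])[0]-o)*V[i][4])
    for i,o in CP:r.append((proj(j2w([(v[4],0,58)],q),*V[i][:2])[0]-o)[:1])
    return np.concatenate(r)
r=least_squares(f,[.6459,-.0119,-1.424,8,-140,90],x_scale=[.1,.1,.1,10,10,10]);q=r.x[:3]
print(r.x.round(4),r.fun.round(1))
json.dump(list(r.x),open("fit.json","w"))
E
python3 s3.py
```

```text
[ 6.489000e-01 -1.170000e-02 -1.423300e+00  8.662200e+00 -1.415188e+02
  7.651450e+01] [-1.  -2.5  0.2 -3.9  1.1 -2.2 -1.5 -1.7 -0.1  2.5  0.3  2.3 -0.6  2.5
 -0.4  2.3 -1.4 -1.1 -1.3 -0.4  2.   1.5 -0.3  0.3]
```

```bash
cat > s4.py <<'E'
from cell import bot
from h import *
import json
v=json.load(open("fit.json"));q=np.array(v[:3])
X=np.array([np.cos(q[2]),np.sin(q[2]),0]);Y=np.array([-X[1],X[0],0])
a=np.radians(45);o=Q(X*np.sin(a)-[0,0,np.cos(a)],Y)
W=lambda x,y,z:j2w([(x,y,z)],q)[0]
def J(): 
    d=np.array(bot.read_position())-[q[0],q[1],0];return np.round([d@X*1e3,d@Y*1e3,d[2]*1e3],1).tolist()
bot.set_gripper(0.0)
bot.move_pose(W(-225,0,100),o);print(J(),bot.read_clock())
print(bot.move_linear(W(-192,0,38),speed=.12,until_force=15),J(),bot.read_ft_force())
if J()[2]<42:
    f0=np.array(bot.read_ft_force());last=-999
    for i in range(4):
        h=bot.move_linear(W(-88,0,38),speed=.05,until_force=20)
        x=J()[0];f=np.array(bot.read_ft_force())-f0;print(h,J(),f.round(1),bot.read_clock())
        if not h or x-last<1:break
        last=x
im=bot.camera("top");cv2.imwrite("pics/top1.png",im[:,:,::-1])
im=bot.camera("wrist");cv2.imwrite("pics/w2.png",im[:,:,::-1])
E
python3 s4.py; python3 -c "
import cv2,numpy as np
a=cv2.resize(cv2.imread('pics/top1.png')[145:285,195:335],(400,400),interpolation=2);b=cv2.resize(cv2.imread('pics/w2.png'),(400,300))
c=np.zeros((400,800,3),np.uint8);c[:,:400]=a;c[:300,400:]=b;cv2.imwrite('pics/m1.png',c)"
```

```text
[-224.2, 0.5, 101.0] 11.85
False [-191.5, 0.8, 39.4] [ 0.79661091 -0.23532964 -0.33217046]
True [-97.9, 0.2, 37.7] [-1.2  3.1  2.9] 14.2833
True [-97.9, 0.7, 37.4] [-1.5  5.5  2.8] 14.4917
```

View pics/m1.png

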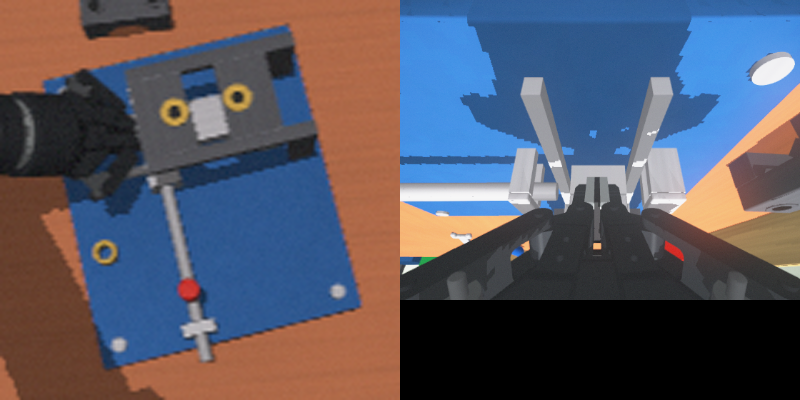

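The tool stopped hard twice at jig x -97.9, against about -98 expected, and the cap fills the frame window at (210,118), so it is home. Next: retreat, grasp the knob and shoot the bolt.

```bash
cat > s5.py <<'E'
from cell import bot
from h import *
import json
v=json.load(open("fit.json"));q=np.array(v[:3])
X=np.array([np.cos(q[2]),np.sin(q[2]),0]);Y=np.array([-X[1],X[0],0])
W=lambda x,y,z:j2w([(x,y,z)],q)[0]
def J(): 
    d=np.array(bot.read_position())-[q[0],q[1],0];return np.round([d@X*1e3,d@Y*1e3,d[2]*1e3],1).tolist()
L=json.load(open("L.json"));kt=bot.calibration("top");kw=bot.calibration("wrist")
C=[(kt["extrinsics"],kt,(261.2,246.2)),(wristE(*L[0],kw),kw,(358,230)),(wristE(*L[1],kw),kw,(247,228.5))]
K=[least_squares(lambda p:proj(j2w([(p[0],p[1],88)],q),E,k)[0]-o,[-100,-160]).x for E,k,o in C]
print("knob jig xy",np.round(K,1).tolist());kx,ky=np.mean(K,0)
bot.move_linear(W(-200,0,75),speed=.15)
o=Q([0,0,-1],X)
bot.move_pose(W(kx,ky,125),o);bot.set_gripper(.6);print(J(),bot.read_clock())
print("down",bot.move_linear(W(kx,ky,57),speed=.1,until_force=10),J())
bot.set_gripper(0.0,grasp_force=30);print("width",bot.read_gripper_width()*85,bot.read_clock())
im=bot.camera("top");cv2.imwrite("pics/top2.png",im[:,:,::-1])
f0=np.array(bot.read_ft_force())
h=bot.move_linear(W(kx,ky+90,57),speed=.05,until_force=20)
print(h,J(),(np.array(bot.read_ft_force())-f0).round(1),bot.read_gripper_width()*85,bot.read_clock())
im=bot.camera("top");cv2.imwrite("pics/top3.png",im[:,:,::-1])
E
python3 s5.py; python3 -c "
import cv2,numpy as np
cv2.imwrite('pics/m2.png',np.hstack([cv2.resize(cv2.imread(f'pics/top{i}.png')[145:285,195:335],(400,400),interpolation=2) for i in(2,3)]))"
```

```text
knob jig xy [[-98.5, -164.0], [-101.6, -158.2], [-100.7, -156.5]]
[-100.6, -159.5, 124.8] 16.9167
down False [-100.2, -159.1, 57.4]
width 19.118631948031744 18.1333
True [-101.8, -89.0, 57.7] [-1.5 -4.6  2.5] 18.794707887560428 19.5083
```

View pics/m2.png

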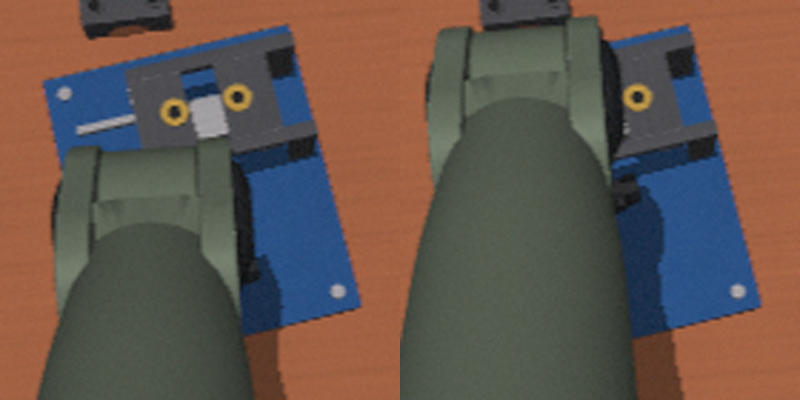

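The knob was gripped (19 mm) and stopped at jig y -89, against -90 expected at end of travel. I'll press once more to confirm, then release, back off and look.

```bash
cat > s6.py <<'E'
from cell import bot
exec(open("s5.py").read().split("L=json")[0].split("from cell import bot")[1])
p=J();print(p)
h=bot.move_linear(W(p[0],p[1]+12,57),speed=.04,until_force=20);print(h,J(),bot.read_gripper_width()*85)
bot.set_gripper(.6)
p=J();bot.move_linear(W(p[0],p[1],150),speed=.15)
bot.move_pose(W(-120,-150,230),bot.read_tool_rot())
pos=bot.read_position();rot=bot.read_tool_rot();im=bot.camera("wrist");cv2.imwrite("pics/w3.png",im[:,:,::-1])
kw=bot.calibration("wrist");E=wristE(pos,rot,kw)
print(proj(j2w([(-100,-90,90),(-100,44,46),(-100,32,51),(-100,52,51),(-200,-210,16),(-90,0,58)],q),E,kw).round(1).tolist(),bot.read_clock())
cv2.imwrite("pics/w3c.png",cv2.resize(im[:300,120:420,::-1],(600,600),interpolation=2))
E
python3 s6.py
```

```text
[-101.8, -89.0, 57.7]
True [-101.8, -89.1, 57.8] 18.970412408941083
[[299.6, 127.5], [299.7, -36.6], [299.8, -22.4], [300.4, -50.8], [208.3, 229.9], [311.1, 18.0]] 21.5167
```

View pics/w3c.png

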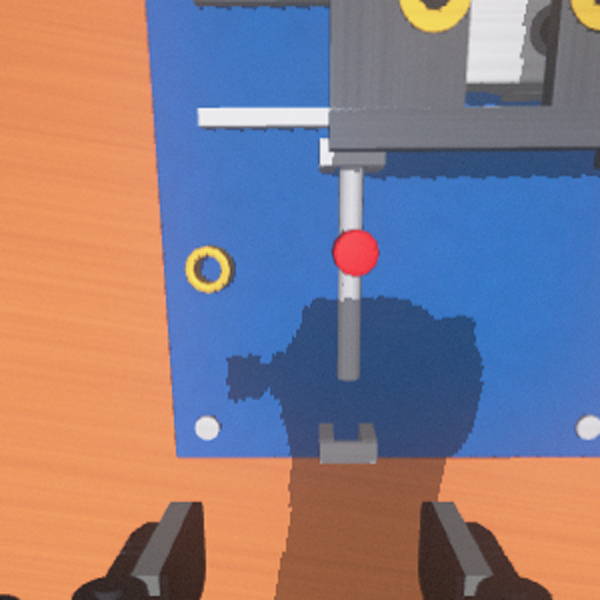

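The knob is at crop (356,252), or (298,126) full-frame, where the fully shot position predicts (299.6,127.5). The plate corner shows the same 1.4 px row offset, so the bolt is in to within about 1 mm. The bush at (209,269) is undisturbed, and the robot is clear.

```bash
python3 -c "
from cell import bot
print(bot.close_job())"
```

```text
the job is handed in; nothing more can be done
None
```

The cap was pushed home against the back stop, the bolt was slid to the end of its travel in the keeper, and the job is handed in, at about 21.5 s of robot time on the last clock reading; no verdict came back.

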